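# Put the sample vials back in the wells of their own colour

## Task

The four sample vials in the dry-block bath have been put back in each other's wells. Rearrange them so that each vial stands fully down in the block of its own cap colour: blue in blue, white in white, black in black, red in red. Only the yellow block is free, for parking a vial on the way, and it ends empty; do not tip a vial over.

Things in the scene. Friction and masses are not known exactly. Their poses are not given: they have to be found in the camera images.
- vial_blue: loose sample vial with a blue screw cap (clear glass, 23 mm diameter, 51 mm tall), about 22 g, standing upright in one of the block wells; origin at the centre of its underside, z up along the vial. The cap is its top 10 to 13 mm; grip it from above round cap and shoulder, with the fingertips about 25 mm above its underside
- vial_white: loose sample vial with a white screw cap (clear glass, 23 mm diameter, 46 mm tall), about 22 g, standing upright in one of the block wells; origin at the centre of its underside, z up along the vial. The cap is its top 10 to 13 mm; grip it from above round cap and shoulder, with the fingertips about 25 mm above its underside
- vial_black: loose sample vial with a black screw cap (brown amber glass, 23 mm diameter, 51 mm tall), about 22 g, standing upright in one of the block wells; origin at the centre of its underside, z up along the vial. The cap is its top 10 to 13 mm; grip it from above round cap and shoulder, with the fingertips about 25 mm above its underside
- vial_red: loose sample vial with a red screw cap (clear glass, 24 mm over the cap, 23 mm body, 51 mm tall), about 22 g, standing upright in one of the block wells; origin at the centre of its underside, z up along the vial. The cap is its top 10 to 13 mm; grip it from above round cap and shoulder, with the fingertips about 25 mm above its underside
- block_blue: fixed blue block, 64 x 64 x 36 mm, one of five in a row (68 mm apart, any order) in the bath. Origin: centre of its underside; x across the row, away from the console; z up. Central well 28 mm wide, opening by a 45 degree lead-in 6 mm deep to 40 mm at the top; well floor 18 mm, block top 36 mm above the origin. The housing round it is lower than the top
- block_white: fixed white block, 64 x 64 x 36 mm, one of five in a row (68 mm apart, any order) in the bath. Origin: centre of its underside; x across the row, away from the console; z up. Central well 28 mm wide, opening by a 45 degree lead-in 6 mm deep to 40 mm at the top; well floor 18 mm, block top 36 mm above the origin. The housing round it is lower than the top
- block_black: fixed black block, 64 x 64 x 36 mm, one of five in a row (68 mm apart, any order) in the bath. Origin: centre of its underside; x across the row, away from the console; z up. Central well 28 mm wide, opening by a 45 degree lead-in 6 mm deep to 40 mm at the top; well floor 18 mm, block top 36 mm above the origin. The housing round it is lower than the top
- block_red: fixed red block, 64 x 64 x 36 mm, one of five in a row (68 mm apart, any order) in the bath. Origin: centre of its underside; x across the row, away from the console; z up. Central well 28 mm wide, opening by a 45 degree lead-in 6 mm deep to 40 mm at the top; well floor 18 mm, block top 36 mm above the origin. The housing round it is lower than the top
- block_yellow: fixed yellow block, 64 x 64 x 36 mm, one of five in a row (68 mm apart, any order) in the bath; the spare, empty at the start. Origin: centre of its underside; x across the row, away from the console; z up. Central well 28 mm wide, opening by a 45 degree lead-in 6 mm deep to 40 mm at the top; well floor 18 mm, block top 36 mm above the origin. The housing round it is lower than the top
Not all that is in view belongs to the job. Leave any green or turquoise look-alike of the vial_white alone.

How it is judged:
At the end, for the whole second after the job is handed in: Each of the four vials stands in the block of its cap's colour: within 8 mm of the block's centre line, its underside on the well floor (14 to 22 mm above the block's origin), upright within 0.12 rad, at rest (under 0.02 m/s); so the yellow block is empty (horizontal distance between vial_blue and block_blue below 0.008 m and z of vial_blue in the frame of block_blue between 0.014 and 0.022 m and angle between each of vial_blue, vial_white, vial_black, vial_red's own z axis and vertical below 0.12 rad and linear speed of each of vial_blue, vial_white, vial_black, vial_red below 0.02 m/s and horizontal distance between vial_white and block_white below 0.008 m and z of vial_white in the frame of block_white between 0.014 and 0.022 m and horizontal distance between vial_black and block_black below 0.008 m and z of vial_black in the frame of block_black between 0.014 and 0.022 m and horizontal distance between vial_red and block_red below 0.008 m and z of vial_red in the frame of block_red between 0.014 and 0.022 m); the robot touches nothing.
It fails at once if a vial is tipped over (leans more than 0.7 rad) (angle between any of vial_blue, vial_white, vial_black, vial_red's own z axis and vertical above 0.7 rad).
It also fails if it takes over 99 s, if anything falls off the work surface, if the arm or the gripper's body presses on something with over 40 N, if the wrist force passes 120 N, or if a joint passes its speed limit or range.

## Robot

A 6-joint arm with a two-finger parallel gripper is mounted at the origin on a cart in front of the work surface, level with it; the furniture and walls round the work are solid. World frame = base frame: x ahead of the robot, y to its left, z up, the work surface at z = 0. Lengths are in m, angles in rad, forces in N, time in s.
With the tool pointing down it reaches from about 0.35 to 0.85 m from the base axis. Payload 8.1 kg.
Tool frame: the origin (TCP) lies on the centre line of the jaws, within the pads' length; the fingertips stand 17 mm ahead of it and the grasp point (between the pads) lies 2 mm behind it; z points along the fingers, y is the line along which they close (so a half turn about z gives the same grasp; the last joint's range is limited). The gripper opens to 93 mm and grips with 3 to 60 N. Pads are 15 mm wide; open, the fingers measure 128 mm over their backs; the gripper's body (75 mm by 188 mm) begins 65 mm behind the grasp point.
Start: joints at [-1.279, 0.13, 1.488, -0, 1.523, -0.085], TCP at [0.221, -0.558, 0.212] pointing down, gripper open.
Joint ranges: [-2.96, 2.96], [-0.89, 2.26], [0.02, 2.5], [-1.34, 4.48], [0, 2.73], [-2.66, 2.66]. Speed limits (rad/s): [2.39, 2.39, 2.79, 3.14, 3.14, 3.14].

## Interface

Orientations are given as a rotation vector (axis times angle).
In Python, from plant import robot, optics, close_job, models gives the robot as it stands.
- The arm moves only by the shell command python3 -m inch 'ROWS' [OPENING] [FORCE]. ROWS is a JSON object of lists of equal length, an entry for each row: "travel": the shift along the tool's x, y, z in m, a list of three; "spin": the turn about the tool's z in rad. In form: {"travel": [[x, y, z], ...], "spin": [spin, ...]}. A call has 1 to 10 rows; each row is the pose to reach, as a shift and turn from the pose commanded when the call began, along the tool's axes at that moment; what a row does not reach only later rows make up. A row lasts 1/12 s, in which the tool goes at most 41.7 mm and 7.16 degrees, less where a joint would pass 70% of its speed; a pose out of reach is approached as far as the arm can. A call with a gripper value outside its range is refused whole. OPENING is the closure, from 0 (fully open) to 1 (shut), set as the call begins (- or left out, the last holds). The fingers move at their own pace and stop on an object; FORCE is the grip in N (left out, the last holds). Time passes only in rows, so rows that repeat a pose let the fingers close. It gives the time, the measured TCP pose, the force, the opening and the grip force at its end, in the units of the state.
- robot.read_state(): the state, without advancing time (a new reading comes with each control period).
- optics.read_camera(name): name is "scene" or "top" or "wrist"; returns (picture, depth): 480x640x3 uint8, red, green, blue; 480x640 float32, m along the optical axis (not along the pixel's ray), 0 where there is no reading.
- optics.camera_info(name): a dict with "camera_matrix" (3x3 intrinsics, pixels), "view" (4x4, takes a point from world to camera coordinates). Camera axes: x right, y down, z forward; pixel columns grow to the right and rows downward; lengths in m; the calibration is good to about 2 mm. The wrist camera is an equidistant fisheye: a pixel r from the principal point sees the ray r / f radians off the axis. A picture is of the moment at which its call begins: read the wrist's pose just before it. camera_info takes no time and is no camera call; for the wrist camera it gives the pose at the moment of the call.
- close_job(): hands the job in; it is judged then, once.
Trained networks look in the newest picture that a camera, given by its name, has taken for a name from the list of things; names that differ only in an ending like _2 or _b are one class to them, and where a whole thing is asked for, a point or a joint stands for the part that bears it (a point fixed in the world has none). Each returns a list of dicts, best first, with "p" (0 to 1); they miss things now and then, are a little off and sometimes report something else, mostly with a low value. They report only what shows in the picture. A call takes as long as a camera call. They do not tell look-alikes from the thing itself.
- models.look_for(camera, name): "centre" ([x, y, z] in m, in world coordinates, good to about 4 mm: the middle of the surface that is visible of it).
- models.masks_of(camera, name): "region" (480x640 bool, what is visible of it).
The state is a dict: "t": time; "q": joint angles; "dq": joint speeds; "joint_torque": joint torques, N m; "tool_pos": TCP position; "orientation": TCP orientation; "force": force on the tool from outside, world axes, zero at the start; "wrist_torque": the same for the moment, N m; "opening": finger opening in m; "gripper_force": force on a finger pad.
Only numpy, scipy, OpenCV 4.12 (cv2) and the standard library are available. Lean on these libraries where they do the work, as an engineer would, in place of code of your own. Each camera call takes 0.05 s, during which the arm holds its last target. There are 200 camera calls.

## Working session

There is one attempt and no reset: what is moved stays moved. The work goes in short steps, Python scripts to look and compute and a shell command to move; the robot and the scene stay as the last step left them, time stands still between calls to the robot, and variables do not carry over. Pictures are saved under pics/ and viewed, at most 14 in all, crops included, and the job is handed in when it is done.

```bash
ls; mkdir -p pics; python3 - <<'E'
from plant import robot, optics, models
import cv2,numpy as np
s=robot.read_state(); print(s)
for c in ("scene","top"):
    im,d=optics.read_camera(c); cv2.imwrite(f"pics/{c}0.png",im[:,:,::-1]); np.save(f"pics/{c}0.npy",d)
    i=optics.camera_info(c); print(c,i)
    for n in ["vial_blue","vial_white","vial_black","vial_red","block_blue","block_white","block_black","block_red","block_yellow"]:
        r=models.look_for(c,n); print(n,[(np.round(x["centre"],3).tolist(),round(x["p"],2)) for x in r])
E
```

```text
pics
{'t': 0.0, 'q': array([-1.27940048e+00,  1.31140990e-01,  1.48927415e+00, -1.80753520e-05,
        1.52300309e+00, -8.54145817e-02]), 'dq': array([-0.00046285, -0.00015206, -0.00142123,  0.00032314,  0.00148882,
        0.00119582]), 'joint_torque': array([ 4.18311020e-04, -5.59829521e+01, -4.91768289e+01,  7.70364027e-02,
        3.53352854e-02, -8.27565327e-05]), 'tool_pos': array([ 0.22061225, -0.55734375,  0.21090233]), 'orientation': array([-3.08421736e+00, -5.88058559e-01,  3.22837123e-04]), 'force': array([-0.12152722, -0.57479019,  0.42587301]), 'wrist_torque': array([-0.07959145,  0.01024677,  0.02237765]), 'gripper_force': 0.0, 'opening': 0.09279745979258222}
scene {'camera_matrix': array([[495.25016982,   0.        , 319.80525906],
       [  0.        , 495.25016982, 239.37787565],
       [  0.        ,   0.        ,   1.        ]]), 'view': array([[-0.65434669, -0.75618171,  0.00443157,  0.40118401],
       [-0.45196533,  0.38638728, -0.80401008,  0.2754078 ],
       [ 0.60626541, -0.52810425, -0.59459915,  0.59365363],
       [ 0.        ,  0.        ,  0.        , 
[... 830 characters left out ...]
829, -0.98995581,  1.05222106],
       [ 0.        ,  0.        ,  0.        ,  1.        ]])}
vial_blue [([0.542, -0.034, 0.086], 0.62)]
vial_white [([0.62, 0.294, 0.042], 0.53), ([0.426, 0.274, 0.046], 0.52), ([0.544, -0.033, 0.06], 0.24)]
vial_black [([0.541, -0.035, 0.09], 0.67)]
vial_red [([0.598, 0.158, 0.088], 0.55)]
block_blue [([0.58, 0.096, 0.052], 0.64), ([0.562, 0.033, 0.054], 0.61), ([0.541, -0.035, 0.088], 0.25)]
block_white [([0.596, 0.164, 0.054], 0.91), ([0.525, -0.102, 0.061], 0.63)]
block_black [([0.541, -0.033, 0.056], 0.92), ([0.556, 0.034, 0.089], 0.7)]
block_red [([0.584, 0.098, 0.055], 0.86)]
block_yellow [([0.529, -0.101, 0.061], 0.87), ([0.598, 0.159, 0.089], 0.62)]
```

```bash
python3 - <<'E'
import cv2
a=cv2.imread("pics/scene0.png");b=cv2.imread("pics/top0.png")
cv2.imwrite("pics/top_crop.png",cv2.resize(b[150:350,130:400],None,fx=2.9,fy=2.9,interpolation=cv2.INTER_CUBIC))
E
```

```text
(no output)
```

View pics/scene0.png

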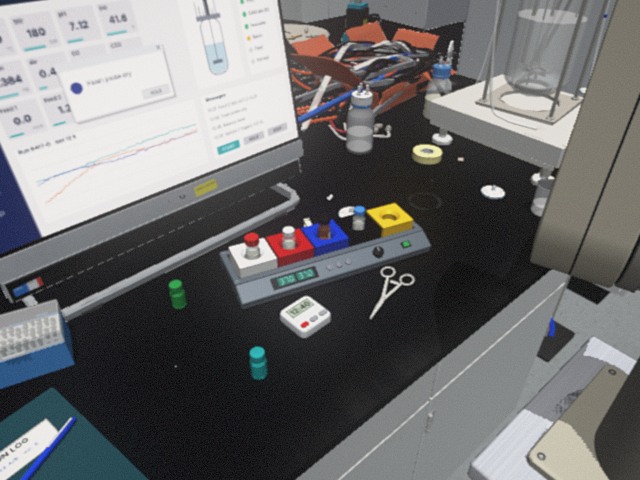

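View pics/top_crop.png

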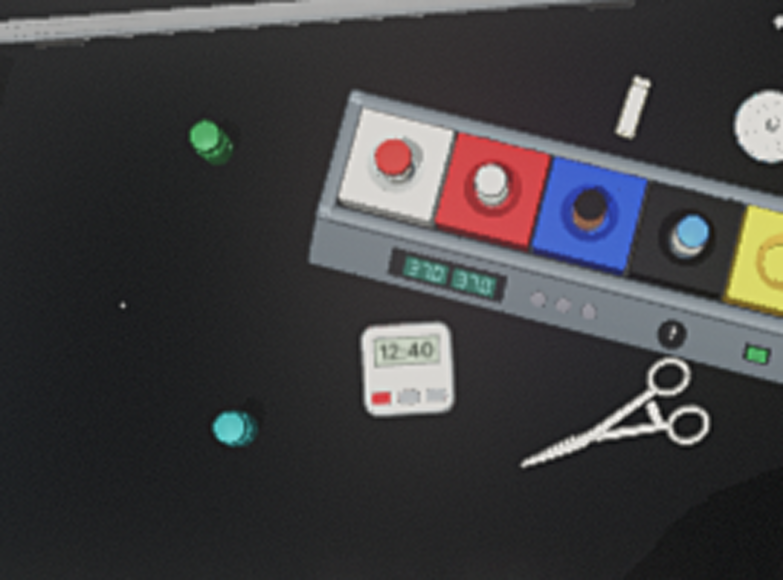

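The scene picture shows the row from white (250,255) to yellow (390,218). From the left, the vials stand as follows: red in white, white in red, black in blue, blue in black, with yellow empty. The green (178,293) and turquoise (258,362) vials are look-alikes standing on the bench. The real white vial is the white-capped one in the red block, at (288,237) in the scene picture and (490,185) in the enlarged crop.

```bash
cat > h.py <<'E'
import numpy as np,cv2
from plant import robot,optics,models
def cloud(cam,d):
    i=optics.camera_info(cam);K=i["camera_matrix"];V=i["view"]
    v,u=np.mgrid[:480,:640]
    P=np.stack([(u-K[0,2])/K[0,0]*d,(v-K[1,2])/K[1,1]*d,d],-1)
    W=(P-V[:3,3])@V[:3,:3]
    W[d==0]=np.nan
    return W
def around(W,c,r,z0,z1):
    m=(np.hypot(W[...,0]-c[0],W[...,1]-c[1])<r)&(W[...,2]>z0)&(W[...,2]<z1)
    return W[m]
E
python3 - <<'E'
from h import *
d={c:np.load(f"pics/{c}0.npy") for c in("scene","top")}
u=-np.array([.245,.969]);n=np.array([.969,-.245])
for c in d:
    W=cloud(c,d[c])
    z=W[...,2]
    m=(z>.0505)&(z<.062)&(abs((W[...,:2]-[.562,.031])@n)<.045)&(abs((W[...,:2]-[.562,.031])@u)<.2)
    p=W[m]; print(c,len(p),"ztop",np.percentile(p[:,2],[5,50,95]))
    r=cv2.minAreaRect(p[:,:2].astype(np.float32)*1000);print(r)
    for nm,q in dict(red=(.597,.162),white=(.58,.098),black=(.56,.034),blue=(.542,-.034)).items():
        k=around(W,q,.022,.075,.1)
        zt=np.percentile(k[:,2],90); t=k[k[:,2]>zt-.003]
        print(nm,len(t),zt.round(4),((t.min(0)+t.max(0))/2).round(4),np.median(t,0).round(4))
    m=(z>.1)&(abs((W[...,:2]-[.562,.031])@u)<.27)&(W[...,0]>.35)&(W[...,0]<.9)
    for lo,hi in((.03,.1),(.1,.2),(.2,.3),(.3,.5)):
        k=W[(z>lo)&(z<hi)][:,:2]-[.562,.031]; a=k@u;b=k@n
        for s in(1,-1):
            g=(abs(a)<.25)&(b*s>.06)
            if g.any():print(lo,hi,s,"nearest across",(np.percentile(b[g]*s,1)).round(3))
E
```

```text
scene 3455 ztop [0.05147547 0.05504726 0.05705638]
((564.7529907226562, 31.855697631835938), (337.9189147949219, 68.1594009399414), 74.44537353515625)
red 109 0.0897 [0.6002 0.1632 0.0891] [0.5988 0.1638 0.0887]
white 69 0.084 [0.5836 0.0992 0.0832] [0.5824 0.0995 0.0831]
black 69 0.0889 [0.5643 0.0336 0.0882] [0.5644 0.035  0.0882]
blue 62 0.0891 [ 0.5447 -0.033   0.0882] [ 0.5441 -0.032   0.088 ]
0.03 0.1 1 nearest across 0.135
0.03 0.1 -1 nearest across 0.06
0.1 0.2 1 nearest across 0.145
0.1 0.2 -1 nearest across 0.473
0.2 0.3 1 nearest across 0.164
0.2 0.3 -1 nearest across 0.394
0.3 0.5 1 nearest across 0.185
0.3 0.5 -1 nearest across 0.39
top 4323 ztop [0.05167923 0.05528724 0.05869122]
((563.5599975585938, 29.690231323242188), (336.22857666015625, 65.57455444335938), 74.43123626708984)
red 74 0.0916 [0.5986 0.16   0.0915] [0.5995 0.1597 0.0901]
white 61 0.0854 [0.5816 0.0962 0.0847] [0.5815 0.0954 0.0841]
black 64 0.0906 [0.564  0.0296 0.0907] [0.5642 0.0304 0.0889]
blue 52 0.0908 [ 0.5443 -0.0365  0.0903] [ 0.5437 -0.0371  0.0898]
0.03 0.1 1 nearest across 0.135
0.03 0.1 -1 nearest across 0.06
0.1 0.2 1 nearest across 0.144
0.2 0.3 1 nearest across 0.164
0.2 0.3 -1 nearest across 0.334
0.3 0.5 1 nearest across 0.184
0.3 0.5 -1 nearest across 0.322
```

```bash
cat > go.py <<'E'
import sys
from h import *
from scipy.spatial.transform import Rotation as R
u=np.array([np.cos(np.radians(74.44)),np.sin(np.radians(74.44))]);c=np.array([.5641,.0308])
B={k:c+u*.068*i for k,i in dict(white=2,red=1,blue=0,black=-1,yellow=-2).items()}
def show(*names):
    s=robot.read_state();M=R.from_rotvec(s["orientation"]).as_matrix()
    ang=np.arctan2(M[1,1],M[0,1]); want=np.radians(74.44-180)
    sp=-((want-ang+np.pi/2)%np.pi-np.pi/2)
    print("t",round(s["t"],2),"pos",s["tool_pos"].round(4),"z",M[:,2].round(3),"spin",round(sp,3),"q6",s["q"][5].round(2),"open",round(s["opening"],4),"grip",round(s["gripper_force"],1),"F",s["force"].round(1))
    for n in names:
        d=np.append(B[n],s["tool_pos"][2])-s["tool_pos"]
        print(n,(M.T@d).round(4))
if __name__=="__main__":show(*sys.argv[1:])
E
python3 go.py white; python3 - <<'E'
from h import *
for c in("top","scene"):
    W=cloud(c,np.load(f"pics/{c}0.npy")); a=np.array([.22,-.557]);b=np.array([.6,.162])
    for t in np.linspace(0,1,9):
        p=a+(b-a)*t; k=W[np.hypot(W[...,0]-p[0],W[...,1]-p[1])<.12]
        print(c,p.round(2),len(k),k[:,2].max().round(3) if len(k) else None)
E
```

```text
t 1.0 pos [ 0.2208 -0.5579  0.2119] z [ 0. -0. -1.] spin 0.648 q6 -0.09 open 0.0928 grip 0.0 F [-0.7 -0.1  0.9]
white [ 0.618  -0.5295  0.    ]
top [ 0.22 -0.56] 3142 0.007
top [ 0.27 -0.47] 5492 0.07
top [ 0.32 -0.38] 7741 0.071
top [ 0.36 -0.29] 10204 0.071
top [ 0.41 -0.2 ] 10902 0.061
top [ 0.46 -0.11] 10925 0.093
top [ 0.5  -0.02] 11047 0.094
top [0.55 0.07] 10815 0.094
top [0.6  0.16] 10234 0.094
scene [ 0.22 -0.56] 623 -0.165
scene [ 0.27 -0.47] 3387 -0.092
scene [ 0.32 -0.38] 8071 0.068
scene [ 0.36 -0.29] 11614 0.068
scene [ 0.41 -0.2 ] 11786 0.057
scene [ 0.46 -0.11] 8781 0.09
scene [ 0.5  -0.02] 10538 0.091
scene [0.55 0.07] 10599 0.091
scene [0.6  0.16] 10444 0.091
```

```bash
python3 -m inch '{"travel":[[0.618,-0.53,0.03],[0.618,-0.53,0.03],[0.618,-0.53,0.03],[0.618,-0.53,0.03],[0.618,-0.53,0.03],[0.618,-0.53,0.03],[0.618,-0.53,0.03],[0.618,-0.53,0.03],[0.618,-0.53,0.03],[0.618,-0.53,0.03]],"spin":[0.65,0.65,0.65,0.65,0.65,0.65,0.65,0.65,0.65,0.65]}' 0.48 8; python3 go.py white
```

```text
t: 1.83
tool_pos: [0.413, -0.1927, 0.1971]
orientation: [3.112, -0.428, 0.001]
force: [1.3, -0.6, 0.1]
opening: 0.0488
gripper_force: 0.0
t 1.83 pos [ 0.413  -0.1927  0.1971] z [ 0.001 -0.001 -1.   ] spin -0.002 q6 1.3 open 0.0488 grip 0.0 F [ 1.3 -0.6  0.1]
white [ 0.0848 -0.392  -0.    ]
```

```bash
python3 -m inch '{"travel":[[0.085,-0.392,0.02],[0.085,-0.392,0.02],[0.085,-0.392,0.02],[0.085,-0.392,0.02],[0.085,-0.392,0.02],[0.085,-0.392,0.02],[0.085,-0.392,0.02],[0.085,-0.392,0.02],[0.085,-0.392,0.02],[0.085,-0.392,0.02]],"spin":[0,0,0,0,0,0,0,0,0,0]}'; python3 -m inch '{"travel":[[0,0,0],[0,0,0],[0,0,0]],"spin":[0,0,0]}'; python3 go.py white;
python3 - <<'E'
from h import *
im,d=optics.read_camera("wrist");cv2.imwrite("pics/w1.png",im[:,:,::-1])
im,d=optics.read_camera("top");cv2.imwrite("pics/t1.png",im[:,:,::-1])
E
```

```text
t: 2.67
tool_pos: [0.6009, 0.1638, 0.1764]
orientation: [-3.112, 0.425, -0.0]
force: [-0.2, 0.1, 0.3]
opening: 0.0485
gripper_force: 0.0
t: 2.92
tool_pos: [0.5998, 0.1597, 0.1766]
orientation: [3.112, -0.427, -0.001]
force: [0.6, -0.8, -0.2]
opening: 0.0483
gripper_force: 0.0
t 2.92 pos [0.5998 0.1597 0.1766] z [-0.001 -0.001 -1.   ] spin -0.001 q6 2.02 open 0.0483 grip 0.0 F [ 0.6 -0.8 -0.2]
white [ 0.0002 -0.0023 -0.    ]
```

View pics/w1.png

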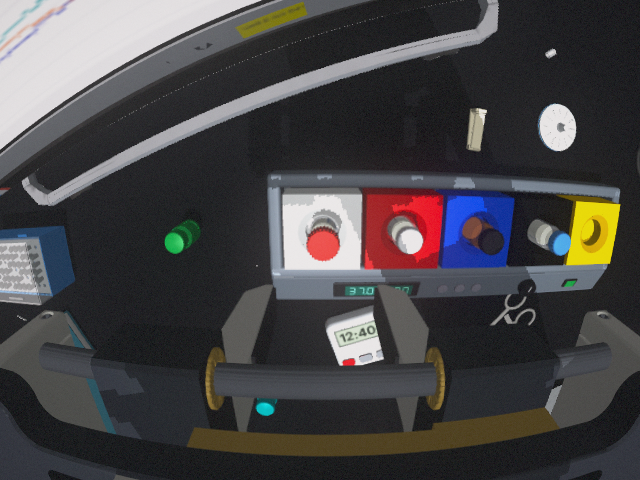

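The wrist picture shows the jaws parallel to the row, with the red cap at (322,240) between the fingers (250 to 410). Descending.

```bash
python3 -m inch '{"travel":[[0,-0.002,0.03],[0,-0.002,0.06],[0,-0.002,0.08],[0,-0.002,0.09],[0,-0.002,0.097],[0,-0.002,0.097],[0,-0.002,0.097]],"spin":[0,0,0,0,0,0,0]}'; python3 go.py white;  python3 -m inch '{"travel":[[0,0,0],[0,0,0],[0,0,0],[0,0,0],[0,0,0],[0,0,0]],"spin":[0,0,0,0,0,0]}' 0.85 8;python3 go.py white
```

```text
t: 3.6
tool_pos: [0.6013, 0.1616, 0.0811]
orientation: [-3.112, 0.429, -0.002]
force: [0.4, 0.2, -0.3]
opening: 0.0482
gripper_force: 0.0
t 3.6 pos [0.6013 0.1616 0.0811] z [ 0.001  0.    -1.   ] spin -0.002 q6 2.02 open 0.0482 grip 0.0 F [ 0.4  0.2 -0.3]
white [-0.0008  0.     -0.    ]
t: 4.1
tool_pos: [0.601, 0.162, 0.0803]
orientation: [-3.112, 0.428, -0.001]
force: [-0.2, -0.9, 2.0]
opening: 0.0201
gripper_force: 8.0
t 4.1 pos [0.601  0.162  0.0803] z [ 0.001  0.    -1.   ] spin -0.002 q6 2.02 open 0.0201 grip 8.0 F [-0.2 -0.9  2. ]
white [-0.0003  0.0003 -0.    ]
```

```bash
python3 -m inch '{"travel":[[0,0,-0.01],[0,0,-0.03],[0,0,-0.06],[0,0,-0.08],[0,0,-0.08],[0,0,-0.08]],"spin":[0,0,0,0,0,0]}'; python3 go.py white yellow
python3 - <<'E'
from h import *
im,d=optics.read_camera("wrist");a=im[100:420,150:480]
im,d=optics.read_camera("scene");b=im[170:330,200:420]
cv2.imwrite("pics/w2.png",np.hstack([cv2.resize(a,(412,400)),cv2.resize(b,(388,400))])[:,:,::-1])
E
```

```text
t: 4.6
tool_pos: [0.6019, 0.1622, 0.1623]
orientation: [-3.111, 0.428, -0.006]
force: [0.1, -0.0, -0.6]
opening: 0.0202
gripper_force: 8.0
t 4.6 pos [0.6019 0.1622 0.1623] z [ 0.004  0.001 -1.   ] spin -0.002 q6 2.02 open 0.0202 grip 8.0 F [ 0.1 -0.  -0.6]
white [-0.0012  0.0007 -0.    ]
yellow [-0.0008  0.2727 -0.0005]
```

View pics/w2.png

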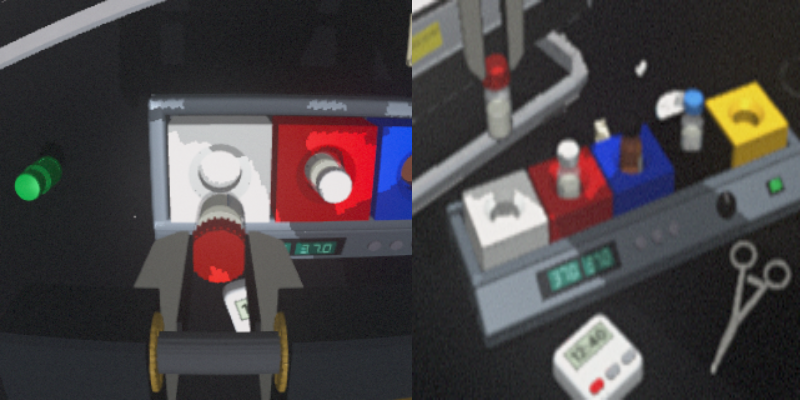

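The red vial hangs upright in the jaws (left crop at 218,250; right crop at 497,95), and the white well below is empty. Moving it to yellow.

```bash
python3 -m inch '{"travel":[[-0.001,0.02,0],[-0.001,0.05,0],[-0.001,0.085,0],[-0.001,0.12,0],[-0.001,0.155,0],[-0.001,0.19,0],[-0.001,0.225,0],[-0.001,0.25,0],[-0.001,0.265,0],[-0.001,0.272,0]],"spin":[0,0,0,0,0,0,0,0,0,0]}';  python3 -m inch '{"travel":[[0,0,0],[0,0,0],[0,0,0],[0,0,0]],"spin":[0,0,0,0]}'; python3 go.py yellow
```

```text
t: 5.53
tool_pos: [0.5245, -0.1016, 0.1581]
orientation: [3.112, -0.431, -0.005]
force: [-0.5, 0.0, -0.0]
opening: 0.0201
gripper_force: 8.0
t: 5.87
tool_pos: [0.5265, -0.0985, 0.1595]
orientation: [-3.112, 0.425, 0.001]
force: [-0.2, 0.2, -0.2]
opening: 0.0203
gripper_force: 8.0
t 5.87 pos [ 0.5265 -0.0985  0.1595] z [-0.  0. -1.] spin -0.0 q6 1.56 open 0.0203 grip 8.0 F [-0.2  0.2 -0.2]
yellow [ 0.0016  0.0013 -0.    ]
```

```bash
python3 -m inch '{"travel":[[0.001,0.001,0.02],[0.001,0.001,0.04],[0.001,0.001,0.055],[0.001,0.001,0.065],[0.001,0.001,0.072],[0.001,0.001,0.078],[0.001,0.001,0.078],[0.001,0.001,0.078]],"spin":[0,0,0,0,0,0,0,0]}';  python3 go.py yellow
```

```text
t: 6.53
tool_pos: [0.5272, -0.1008, 0.0821]
orientation: [3.112, -0.427, 0.0]
force: [0.2, -0.1, -0.1]
opening: 0.0205
gripper_force: 8.0
t 6.53 pos [ 0.5272 -0.1008  0.0821] z [ 0. -0. -1.] spin -0.001 q6 1.56 open 0.0205 grip 8.0 F [ 0.2 -0.1 -0.1]
yellow [ 0.0003 -0.0007  0.    ]
```

```bash
python3 -m inch '{"travel":[[0,0,0.001],[0,0,0.001],[0,0,0.001],[0,0,0.001],[0,0,0.001]],"spin":[0,0,0,0,0]}' 0.48; python3 -m inch '{"travel":[[0,0,-0.015],[0,0,-0.045],[0,0,-0.085],[0,-0.035,-0.085],[0,-0.07,-0.085],[0,-0.11,-0.085],[0,-0.15,-0.085],[0,-0.18,-0.085],[0,-0.195,-0.085],[0,-0.203,-0.085]],"spin":[0,0,0,0,0,0,0,0,0,0]}'; python3 -m inch '{"travel":[[0,0,0],[0,0,0],[0,0,0],[0,0,0]],"spin":[0,0,0,0]}'; python3 go.py red
python3 - <<'E'
from h import *
im,d=optics.read_camera("wrist");a=im[100:420,200:640]
im,d=optics.read_camera("scene");b=im[170:330,200:420]
cv2.imwrite("pics/w3.png",np.hstack([cv2.resize(a,(412,300)),cv2.resize(b,(388,300))])[:,:,::-1])
E
```

```text
t: 6.95
tool_pos: [0.5272, -0.1011, 0.0812]
orientation: [3.112, -0.428, 0.001]
force: [0.7, 0.5, -0.4]
opening: 0.0466
gripper_force: 0.0
t: 7.78
tool_pos: [0.5819, 0.0965, 0.1658]
orientation: [-3.113, 0.424, 0.0]
force: [0.2, 0.1, 0.1]
opening: 0.048
gripper_force: 0.0
t: 8.12
tool_pos: [0.5817, 0.0929, 0.1659]
orientation: [3.112, -0.431, 0.0]
force: [0.3, 0.1, -0.2]
opening: 0.0485
gripper_force: 0.0
t 8.12 pos [0.5817 0.0929 0.1659] z [-0. -0. -1.] spin -0.003 q6 1.92 open 0.0485 grip 0.0 F [ 0.3  0.1 -0.2]
red [-0.0003 -0.0035 -0.    ]
```

View pics/w3.png

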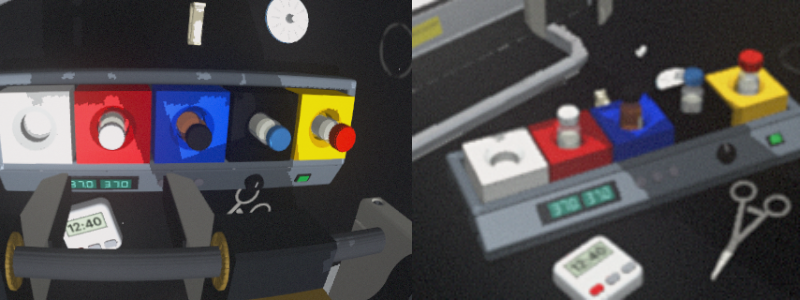

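The red vial stands in yellow (right crop at 750,75) and the white well is empty. The white vial (crop at 113,130) is next.

```bash
python3 -m inch '{"travel":[[0,-0.003,0.01],[0,-0.003,0.035],[0,-0.003,0.06],[0,-0.003,0.075],[0,-0.003,0.083],[0,-0.003,0.085],[0,-0.003,0.085]],"spin":[0,0,0,0,0,0,0]}'; python3 go.py red;  python3 -m inch '{"travel":[[0,0,0],[0,0,0],[0,0,0],[0,0,0],[0,0,0],[0,0,0]],"spin":[0,0,0,0,0,0]}' 0.85 8;python3 go.py red; python3 -m inch '{"travel":[[0,0,-0.01],[0,0,-0.03],[0,0,-0.06],[0,0,-0.08],[0,0,-0.08],[0,0,-0.08]],"spin":[0,0,0,0,0,0]}'; python3 go.py white
```

```text
t: 8.8
tool_pos: [0.5823, 0.0973, 0.0803]
orientation: [3.112, -0.428, -0.001]
force: [0.1, 0.1, 0.4]
opening: 0.0481
gripper_force: 0.0
t 8.8 pos [0.5823 0.0973 0.0803] z [-0.001 -0.    -1.   ] spin -0.002 q6 1.92 open 0.0481 grip 0.0 F [0.1 0.1 0.4]
red [0.0003 0.0009 0.    ]
t: 9.3
tool_pos: [0.5828, 0.0974, 0.0812]
orientation: [-3.112, 0.428, -0.001]
force: [-0.1, 0.0, 0.6]
opening: 0.016
gripper_force: 0.0
t 9.3 pos [0.5828 0.0974 0.0812] z [ 0.001  0.    -1.   ] spin -0.002 q6 1.92 open 0.016 grip 0.0 F [-0.1  0.   0.6]
red [-0.0001  0.0012 -0.    ]
t: 9.8
tool_pos: [0.584, 0.0975, 0.1634]
orientation: [-3.111, 0.428, -0.006]
force: [-0.0, 0.4, -0.3]
opening: 0.0141
gripper_force: 0.0
t 9.8 pos [0.584  0.0975 0.1634] z [ 0.004  0.    -1.   ] spin -0.002 q6 1.92 open 0.0141 grip 0.0 F [-0.   0.4 -0.3]
white [-0.0014 -0.0664  0.0001]
```

```bash
python3 - <<'E'
from h import *
im,d=optics.read_camera("wrist");a=im[100:420,200:640]
np.save("pics/wd.npy",d)
im,d=optics.read_camera("scene");b=im[170:330,200:420]
cv2.imwrite("pics/w4.png",np.hstack([cv2.resize(a,(412,300)),cv2.resize(b,(388,300))])[:,:,::-1])
for c in("scene","top"):
    im,d=optics.read_camera(c);W=cloud(c,d)
    cv2.imwrite(f"pics/{c}4.png",im[:,:,::-1])
    for nm,q in dict(red=(.5277,-.1),white=(.5823,.097)).items():
        k=around(W,q,.03,.075,.1)
        if len(k): zt=np.percentile(k[:,2],90); t=k[k[:,2]>zt-.003];print(c,nm,len(t),zt.round(4),((t.min(0)+t.max(0))/2).round(4))
    # gripper fingers
    k=around(W,(.5835,.0975),.06,.12,.18); print(c,"finger pts",len(k),k.min(0).round(3) if len(k) else 0,k.max(0).round(3) if len(k) else 0)
E
```

```text
scene red 78 0.0896 [ 0.5268 -0.1002  0.0887]
scene white 66 0.0842 [0.5832 0.0981 0.0832]
scene finger pts 131 [0.568 0.081 0.166] [0.595 0.122 0.18 ]
top red 76 0.0915 [ 0.5255 -0.1024  0.0915]
top white 6 0.0833 [0.5771 0.1002 0.0821]
top finger pts 0 0 0
```

View pics/w4.png

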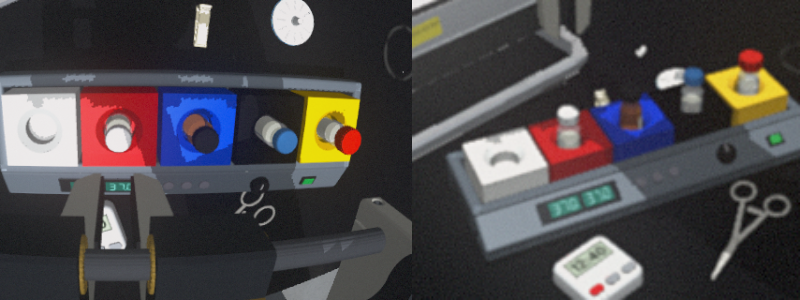

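White was missed: the jaws closed empty (crop at 120,205), while the white vial still stands at (118,130). The fingertips look higher than the tool data says, so I'm measuring them while open.

```bash
python3 - <<'E'
from h import *
im,d=optics.read_camera("scene");W=cloud("scene",d);k=around(W,(.5835,.0975),.07,.10,.2);print("closed",robot.read_state()["tool_pos"].round(4),np.sort(k[:,2])[:8].round(3),k[k[:,2]<.19].mean(0).round(4))
E
python3 -m inch '{"travel":[[0,0,0],[0,0,0],[0,0,0],[0,0,0],[0,0,0]],"spin":[0,0,0,0,0]}' 0.48
python3 - <<'E'
from h import *
im,d=optics.read_camera("scene");W=cloud("scene",d);k=around(W,(.5835,.0975),.07,.10,.2);print("open",robot.read_state()["tool_pos"].round(4),np.sort(k[:,2])[:8].round(3))
V=optics.camera_info("scene");K=V["camera_matrix"]
for p in [(.5835,.0975,.163),(.5835,.0975,.146)]:
    c=V["view"]@np.append(p,1); q=K@c[:3]; print(p,(q[:2]/q[2]).round(1))
a=im[120:280,230:350]; cv2.imwrite("pics/s5.png",cv2.resize(a,None,fx=4,fy=3.75,interpolation=cv2.INTER_CUBIC)[:,:,::-1])
E
```

```text
closed [0.5816 0.0973 0.1592] [0.164 0.165 0.165 0.166 0.166 0.166 0.166 0.166] [0.5763 0.1015 0.179 ]
t: 10.47
tool_pos: [0.5825, 0.0974, 0.1607]
orientation: [3.112, -0.428, -0.0]
force: [0.9, -0.3, -0.3]
opening: 0.043
gripper_force: 0.0
open [0.5826 0.0974 0.1608] [0.167 0.167 0.167 0.168 0.168 0.168 0.168 0.168]
(0.5835, 0.0975, 0.163) [286.6 188.7]
(0.5835, 0.0975, 0.146) [286.9 197.7]
```

View pics/s5.png

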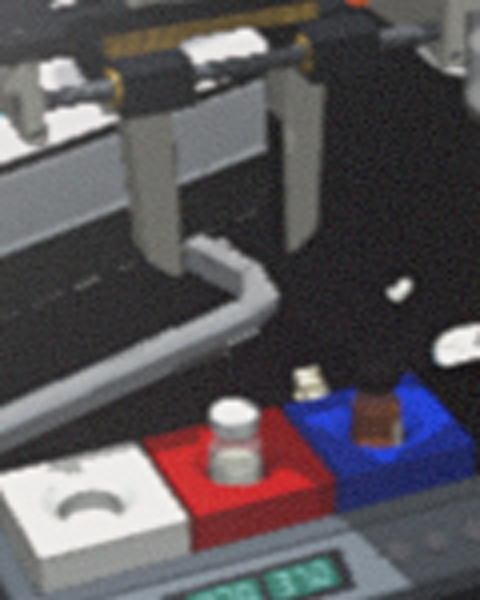

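The fingertips show at about the TCP's own height (crop at 175,270 and 300,245, world z about 0.165), not 17 mm ahead of it. I'll go about 17 mm lower, watching the force.

```bash
python3 -m inch '{"travel":[[0,0.001,0.02],[0,0.001,0.045],[0,0.001,0.065],[0,0.001,0.08],[0,0.001,0.086],[0,0.001,0.09],[0,0.001,0.09]],"spin":[0,0,0,0,0,0,0]}'; python3 go.py red; python3 -m inch '{"travel":[[0,0,0.004],[0,0,0.008],[0,0,0.008],[0,0,0.008]],"spin":[0,0,0,0]}';  python3 -m inch '{"travel":[[0,0,0],[0,0,0],[0,0,0],[0,0,0],[0,0,0],[0,0,0]],"spin":[0,0,0,0,0,0]}' 0.85 8;python3 go.py red
```

```text
t: 11.1
tool_pos: [0.5821, 0.0964, 0.0705]
orientation: [3.112, -0.428, -0.001]
force: [-0.2, -0.6, -0.5]
opening: 0.0485
gripper_force: 0.0
t 11.1 pos [0.5821 0.0964 0.0705] z [-0.001 -0.    -1.   ] spin -0.002 q6 1.92 open 0.0485 grip 0.0 F [-0.2 -0.6 -0.5]
red [ 0.0003  0.0001 -0.    ]
t: 11.43
tool_pos: [0.5825, 0.0965, 0.0632]
orientation: [-3.112, 0.428, -0.001]
force: [-0.0, 0.3, 0.1]
opening: 0.0485
gripper_force: 0.0
t: 11.93
tool_pos: [0.5824, 0.0964, 0.0629]
orientation: [-3.112, 0.428, -0.0]
force: [0.9, -1.1, 1.3]
opening: 0.0229
gripper_force: 8.0
t 11.93 pos [0.5824 0.0964 0.0629] z [ 0.  0. -1.] spin -0.002 q6 1.92 open 0.0229 grip 8.0 F [ 0.9 -1.1  1.3]
red [-0.      0.0001 -0.    ]
```

```bash
python3 -m inch '{"travel":[[0,0,-0.01],[0,0,-0.03],[0,0,-0.06],[0,0,-0.08],[0,0,-0.08],[0,-0.015,-0.08],[0,-0.035,-0.08],[0,-0.055,-0.08],[0,-0.066,-0.08],[0,-0.068,-0.08]],"spin":[0,0,0,0,0,0,0,0,0,0]}'; python3 -m inch '{"travel":[[0,0,0],[0,0,0],[0,0,0]],"spin":[0,0,0]}'; python3 go.py white
```

```text
t: 12.77
tool_pos: [0.6002, 0.1642, 0.1417]
orientation: [-3.113, 0.424, 0.003]
force: [0.4, 0.3, -0.2]
opening: 0.0227
gripper_force: 8.0
t: 13.02
tool_pos: [0.6004, 0.1612, 0.1425]
orientation: [3.112, -0.428, -0.001]
force: [0.3, -0.7, -0.0]
opening: 0.0226
gripper_force: 8.0
t 13.02 pos [0.6004 0.1612 0.1425] z [-0.001 -0.    -1.   ] spin -0.002 q6 2.02 open 0.0226 grip 8.0 F [ 0.3 -0.7 -0. ]
white [ 0.     -0.0007 -0.    ]
```

Lowering it to TCP 0.063 in white, then releasing and moving to yellow.

```bash
python3 -m inch '{"travel":[[0,0,0.02],[0,0,0.04],[0,0,0.055],[0,0,0.065],[0,0,0.072],[0,0,0.077],[0,0,0.079],[0,0,0.079],[0,0,0.079]],"spin":[0,0,0,0,0,0,0,0,0]}';  python3 go.py white; python3 -m inch '{"travel":[[0,0,0],[0,0,0],[0,0,0],[0,0,0],[0,0,0]],"spin":[0,0,0,0,0]}' 0.48; python3 -m inch '{"travel":[[0,0,-0.015],[0,0,-0.045],[0,0,-0.08],[0,0.03,-0.08],[0,0.065,-0.08],[0,0.1,-0.08],[0,0.14,-0.08],[0,0.18,-0.08],[0,0.22,-0.08],[0,0.25,-0.08]],"spin":[0,0,0,0,0,0,0,0,0,0]}';python3 -m inch '{"travel":[[0,0.015,0],[0,0.022,0],[0,0.022,0],[0,0.022,0],[0,0.022,0]],"spin":[0,0,0,0,0]}'; python3 go.py yellow
```

```text
t: 13.77
tool_pos: [0.6012, 0.162, 0.0647]
orientation: [-3.112, 0.428, -0.002]
force: [-0.2, 0.5, -0.2]
opening: 0.0225
gripper_force: 8.0
t 13.77 pos [0.6012 0.162  0.0647] z [ 0.001  0.    -1.   ] spin -0.002 q6 2.02 open 0.0225 grip 8.0 F [-0.2  0.5 -0.2]
white [-0.0006  0.0003 -0.    ]
t: 14.18
tool_pos: [0.6008, 0.162, 0.0641]
orientation: [-3.112, 0.428, -0.001]
force: [-0.3, -0.2, -0.2]
opening: 0.0478
gripper_force: 0.0
t: 15.02
tool_pos: [0.5322, -0.0814, 0.144]
orientation: [3.111, -0.429, 0.0]
force: [0.1, 0.3, -0.5]
opening: 0.0485
gripper_force: 0.0
t: 15.43
tool_pos: [0.5276, -0.0988, 0.1438]
orientation: [-3.112, 0.426, -0.0]
force: [-0.0, 1.3, -0.9]
opening: 0.0485
gripper_force: 0.0
t 15.43 pos [ 0.5276 -0.0988  0.1438] z [ 0.  0. -1.] spin -0.001 q6 1.56 open 0.0485 grip 0.0 F [-0.   1.3 -0.9]
yellow [ 0.0004  0.0013 -0.    ]
```

```bash
python3 -m inch '{"travel":[[0,0.001,0.02],[0,0.001,0.04],[0,0.001,0.055],[0,0.001,0.066],[0,0.001,0.074],[0,0.001,0.08],[0,0.001,0.08],[0,0.001,0.08]],"spin":[0,0,0,0,0,0,0,0]}'; python3 -m inch '{"travel":[[0,0,0],[0,0,0],[0,0,0],[0,0,0],[0,0,0],[0,0,0]],"spin":[0,0,0,0,0,0]}' 0.85 8;python3 go.py yellow; python3 -m inch '{"travel":[[0,0,-0.01],[0,0,-0.03],[0,0,-0.06],[0,0,-0.08],[0,0,-0.08],[0,0,-0.08]],"spin":[0,0,0,0,0,0]}'; python3 go.py red
python3 - <<'E'
from h import *
im,d=optics.read_camera("scene");b=im[120:320,200:440]
cv2.imwrite("pics/s6.png",cv2.resize(b,None,fx=2.5,fy=2.5)[:,:,::-1])
E
```

```text
t: 16.1
tool_pos: [0.5273, -0.1008, 0.0642]
orientation: [-3.112, 0.427, -0.0]
force: [-0.1, 0.3, 0.6]
opening: 0.0485
gripper_force: 0.0
t: 16.6
tool_pos: [0.5273, -0.1011, 0.0643]
orientation: [3.112, -0.428, 0.001]
force: [0.3, -0.6, 1.4]
opening: 0.0226
gripper_force: 8.0
t 16.6 pos [ 0.5273 -0.1011  0.0643] z [ 0.001 -0.    -1.   ] spin -0.002 q6 1.56 open 0.0226 grip 8.0 F [ 0.3 -0.6  1.4]
yellow [ 0.0001 -0.001   0.    ]
t: 17.1
tool_pos: [0.5283, -0.1013, 0.1461]
orientation: [3.112, -0.428, 0.006]
force: [0.2, 0.1, -0.0]
opening: 0.023
gripper_force: 8.0
t 17.1 pos [ 0.5283 -0.1013  0.1461] z [ 0.004 -0.001 -1.   ] spin -0.002 q6 1.56 open 0.023 grip 8.0 F [ 0.2  0.1 -0. ]
red [-0.0013 -0.2049 -0.    ]
```

View pics/s6.png

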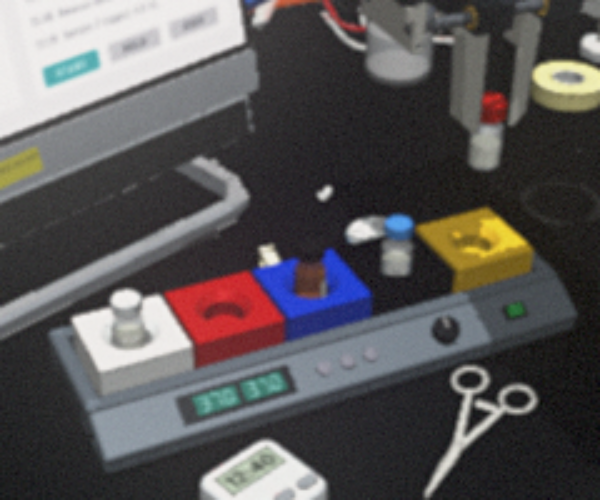

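White stands in white (130,320) and the red vial hangs from the jaws (488,130) above yellow. Taking it to red.

```bash
python3 -m inch '{"travel":[[0,-0.015,0],[0,-0.04,0],[0,-0.07,0],[0,-0.1,0],[0,-0.135,0],[0,-0.165,0],[0,-0.185,0],[0,-0.198,0],[0,-0.204,0],[0,-0.204,0]],"spin":[0,0,0,0,0,0,0,0,0,0]}'; python3 -m inch '{"travel":[[0,0,0],[0,0,0],[0,0,0],[0,0,0]],"spin":[0,0,0,0]}'; python3 go.py red
```

```text
t: 17.98
tool_pos: [0.5814, 0.0961, 0.1427]
orientation: [3.112, -0.426, -0.003]
force: [-0.2, -0.5, -1.2]
opening: 0.0228
gripper_force: 8.0
t: 18.32
tool_pos: [0.582, 0.0944, 0.1439]
orientation: [3.112, -0.43, 0.0]
force: [0.3, 0.7, -0.5]
opening: 0.0226
gripper_force: 8.0
t 18.32 pos [0.582  0.0944 0.1439] z [ 0. -0. -1.] spin -0.003 q6 1.92 open 0.0226 grip 8.0 F [ 0.3  0.7 -0.5]
red [-0.0002 -0.0019 -0.    ]
```

```bash
python3 -m inch '{"travel":[[0,-0.001,0.02],[0,-0.001,0.04],[0,-0.001,0.055],[0,-0.001,0.065],[0,-0.001,0.072],[0,-0.001,0.077],[0,-0.001,0.08],[0,-0.001,0.08],[0,-0.001,0.08]],"spin":[0,0,0,0,0,0,0,0,0]}';  python3 go.py red; python3 -m inch '{"travel":[[0,0,0],[0,0,0],[0,0,0],[0,0,0],[0,0,0]],"spin":[0,0,0,0,0]}' 0.48; python3 -m inch '{"travel":[[0,0,-0.015],[0,0,-0.045],[0,0,-0.08],[0,0,-0.08],[0,0.02,-0.08],[0,0.045,-0.08],[0,0.06,-0.08],[0,0.067,-0.08],[0,0.067,-0.08],[0,0.067,-0.08]],"spin":[0,0,0,0,0,0,0,0,0,0]}';python3 -m inch '{"travel":[[0,0,0],[0,0,0],[0,0,0]],"spin":[0,0,0]}'; python3 go.py blue
```

```text
t: 19.07
tool_pos: [0.583, 0.0965, 0.0647]
orientation: [-3.112, 0.428, -0.002]
force: [0.4, -0.5, -0.7]
opening: 0.0227
gripper_force: 8.0
t 19.07 pos [0.583  0.0965 0.0647] z [ 0.001  0.    -1.   ] spin -0.002 q6 1.92 open 0.0227 grip 8.0 F [ 0.4 -0.5 -0.7]
red [-0.0006  0.0003 -0.    ]
t: 19.48
tool_pos: [0.5824, 0.0965, 0.064]
orientation: [-3.112, 0.428, -0.0]
force: [-0.1, -0.1, -0.1]
opening: 0.0475
gripper_force: 0.0
t: 20.32
tool_pos: [0.5644, 0.0321, 0.1439]
orientation: [-3.112, 0.429, -0.0]
force: [-0.7, -0.0, 0.2]
opening: 0.0488
gripper_force: 0.0
t: 20.57
tool_pos: [0.5643, 0.0327, 0.1437]
orientation: [-3.112, 0.426, 0.0]
force: [0.3, 0.7, -0.5]
opening: 0.0481
gripper_force: 0.0
t 20.57 pos [0.5643 0.0327 0.1437] z [-0.  0. -1.] spin -0.001 q6 1.81 open 0.0481 grip 0.0 F [ 0.3  0.7 -0.5]
blue [ 0.0003  0.0019 -0.    ]
```

Now the black vial: grip it, lift it and carry it to yellow.

```bash
python3 -m inch '{"travel":[[0,0.001,0.02],[0,0.001,0.04],[0,0.001,0.055],[0,0.001,0.066],[0,0.001,0.074],[0,0.001,0.08],[0,0.001,0.08],[0,0.001,0.08]],"spin":[0,0,0,0,0,0,0,0]}'; python3 -m inch '{"travel":[[0,0,0],[0,0,0],[0,0,0],[0,0,0],[0,0,0],[0,0,0]],"spin":[0,0,0,0,0,0]}' 0.85 8; python3 -m inch '{"travel":[[0,0,-0.01],[0,0,-0.03],[0,0,-0.06],[0,0,-0.08],[0,0,-0.08],[0,0,-0.08]],"spin":[0,0,0,0,0,0]}'; python3 go.py yellow
```

```text
t: 21.23
tool_pos: [0.5642, 0.0311, 0.0642]
orientation: [-3.112, 0.428, -0.0]
force: [0.3, -0.9, 0.6]
opening: 0.0482
gripper_force: 0.0
t: 21.73
tool_pos: [0.5643, 0.0309, 0.0643]
orientation: [-3.112, 0.428, -0.001]
force: [-0.4, -0.7, 1.9]
opening: 0.0226
gripper_force: 8.0
t: 22.23
tool_pos: [0.5653, 0.0309, 0.1462]
orientation: [-3.112, 0.428, -0.006]
force: [-0.5, -0.2, -0.9]
opening: 0.0231
gripper_force: 8.0
t 22.23 pos [0.5653 0.0309 0.1462] z [ 0.004 -0.    -1.   ] spin -0.002 q6 1.81 open 0.0231 grip 8.0 F [-0.5 -0.2 -0.9]
yellow [-9.000e-04  1.365e-01 -1.000e-04]
```

```bash
python3 -m inch '{"travel":[[0,0.015,0],[0,0.04,0],[0,0.07,0],[0,0.1,0],[0,0.12,0],[0,0.132,0],[0,0.136,0],[0,0.136,0],[0,0.136,0],[0,0.136,0]],"spin":[0,0,0,0,0,0,0,0,0,0]}'; python3 go.py yellow; python3 -m inch '{"travel":[[0,0,0.02],[0,0,0.04],[0,0,0.055],[0,0,0.065],[0,0,0.072],[0,0,0.077],[0,0,0.08],[0,0,0.08],[0,0,0.08]],"spin":[0,0,0,0,0,0,0,0,0]}';  python3 go.py yellow
```

```text
t: 23.07
tool_pos: [0.5274, -0.0989, 0.1436]
orientation: [-3.112, 0.426, 0.001]
force: [-0.7, -0.8, 0.4]
opening: 0.0228
gripper_force: 8.0
t 23.07 pos [ 0.5274 -0.0989  0.1436] z [-0.     0.001 -1.   ] spin -0.001 q6 1.56 open 0.0228 grip 8.0 F [-0.7 -0.8  0.4]
yellow [ 0.0006  0.0012 -0.    ]
t: 23.82
tool_pos: [0.5279, -0.1001, 0.0646]
orientation: [3.112, -0.428, 0.002]
force: [0.4, -0.1, 0.3]
opening: 0.0228
gripper_force: 8.0
t 23.82 pos [ 0.5279 -0.1001  0.0646] z [ 0.001 -0.    -1.   ] spin -0.001 q6 1.56 open 0.0228 grip 8.0 F [ 0.4 -0.1  0.3]
yellow [-0.0002  0.0002 -0.    ]
```

Release, then on to the blue vial in black.

```bash
python3 -m inch '{"travel":[[0,0,0],[0,0,0],[0,0,0],[0,0,0],[0,0,0]],"spin":[0,0,0,0,0]}' 0.48; python3 -m inch '{"travel":[[0,0,-0.015],[0,0,-0.045],[0,0,-0.08],[0,0,-0.08],[0,-0.02,-0.08],[0,-0.045,-0.08],[0,-0.06,-0.08],[0,-0.068,-0.08],[0,-0.068,-0.08],[0,-0.068,-0.08]],"spin":[0,0,0,0,0,0,0,0,0,0]}';python3 -m inch '{"travel":[[0,0,0],[0,0,0],[0,0,0]],"spin":[0,0,0]}'; python3 go.py black
```

```text
t: 24.23
tool_pos: [0.5273, -0.1001, 0.064]
orientation: [3.112, -0.428, 0.0]
force: [0.2, -0.5, -0.0]
opening: 0.0475
gripper_force: 0.0
t: 25.07
tool_pos: [0.5455, -0.0346, 0.1437]
orientation: [3.112, -0.426, -0.0]
force: [0.1, -0.3, 0.1]
opening: 0.0485
gripper_force: 0.0
t: 25.32
tool_pos: [0.5455, -0.0353, 0.1438]
orientation: [3.112, -0.429, -0.0]
force: [-0.2, -0.5, 0.1]
opening: 0.0482
gripper_force: 0.0
t 25.32 pos [ 0.5455 -0.0353  0.1438] z [-0. -0. -1.] spin -0.003 q6 1.69 open 0.0482 grip 0.0 F [-0.2 -0.5  0.1]
black [ 0.0002 -0.0007 -0.    ]
```

```bash
python3 -m inch '{"travel":[[0,0,0.02],[0,0,0.04],[0,0,0.055],[0,0,0.066],[0,0,0.074],[0,0,0.08],[0,0,0.08],[0,0,0.08]],"spin":[0,0,0,0,0,0,0,0]}'; python3 -m inch '{"travel":[[0,0,0],[0,0,0],[0,0,0],[0,0,0],[0,0,0],[0,0,0]],"spin":[0,0,0,0,0,0]}' 0.85 8; python3 -m inch '{"travel":[[0,0,-0.01],[0,0,-0.03],[0,0,-0.06],[0,0,-0.08],[0,0,-0.08],[0,-0.015,-0.08],[0,-0.035,-0.08],[0,-0.055,-0.08],[0,-0.066,-0.08],[0,-0.068,-0.08]],"spin":[0,0,0,0,0,0,0,0,0,0]}'; python3 -m inch '{"travel":[[0,0,0],[0,0,0],[0,0,0]],"spin":[0,0,0]}'; python3 go.py blue
python3 - <<'E'
from h import *
im,d=optics.read_camera("scene");b=im[120:320,200:440]
cv2.imwrite("pics/s7.png",cv2.resize(b,None,fx=2.5,fy=2.5)[:,:,::-1])
E
```

```text
t: 25.98
tool_pos: [0.5458, -0.0346, 0.0642]
orientation: [3.112, -0.428, 0.0]
force: [-0.3, 0.4, 0.8]
opening: 0.0485
gripper_force: 0.0
t: 26.48
tool_pos: [0.5459, -0.0345, 0.0642]
orientation: [-3.112, 0.428, -0.001]
force: [0.5, -0.6, 1.6]
opening: 0.0227
gripper_force: 8.0
t: 27.32
tool_pos: [0.564, 0.0326, 0.1437]
orientation: [-3.112, 0.425, 0.001]
force: [0.2, -0.2, -0.4]
opening: 0.0228
gripper_force: 8.0
t: 27.57
tool_pos: [0.5637, 0.0301, 0.1437]
orientation: [3.112, -0.429, -0.001]
force: [-0.7, 0.3, -0.7]
opening: 0.0226
gripper_force: 8.0
t 27.57 pos [0.5637 0.0301 0.1437] z [-0. -0. -1.] spin -0.002 q6 1.81 open 0.0226 grip 8.0 F [-0.7  0.3 -0.7]
blue [ 0.0002 -0.0007 -0.    ]
```

View pics/s7.png

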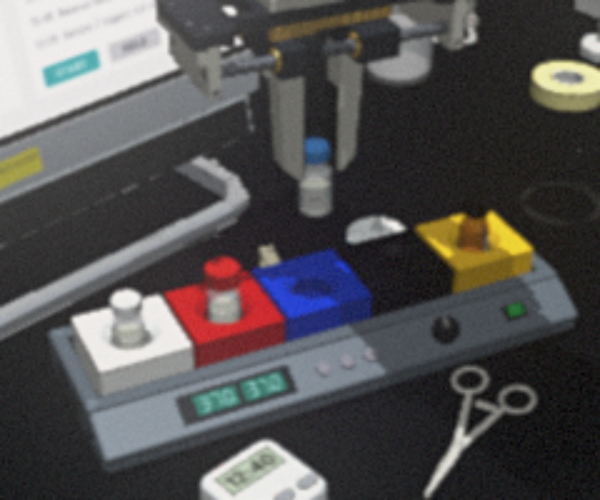

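The blue vial hangs (315,175) above the empty blue well. Red stands in red (223,290) and black in yellow (475,230). Lowering blue, then going to yellow.

```bash
python3 -m inch '{"travel":[[0,0,0.02],[0,0,0.04],[0,0,0.055],[0,0,0.065],[0,0,0.072],[0,0,0.077],[0,0,0.08],[0,0,0.08],[0,0,0.08]],"spin":[0,0,0,0,0,0,0,0,0]}';  python3 go.py blue; python3 -m inch '{"travel":[[0,0,0],[0,0,0],[0,0,0],[0,0,0],[0,0,0]],"spin":[0,0,0,0,0]}' 0.48; python3 -m inch '{"travel":[[0,0,-0.015],[0,0,-0.045],[0,0,-0.08],[0,0,-0.08],[0,0.025,-0.08],[0,0.06,-0.08],[0,0.095,-0.08],[0,0.12,-0.08],[0,0.134,-0.08],[0,0.136,-0.08]],"spin":[0,0,0,0,0,0,0,0,0,0]}';python3 -m inch '{"travel":[[0,0,0],[0,0,0],[0,0,0]],"spin":[0,0,0]}'; python3 go.py yellow
```

```text
t: 28.37
tool_pos: [0.5646, 0.0309, 0.0646]
orientation: [-3.112, 0.428, -0.002]
force: [0.5, -0.1, 0.0]
opening: 0.0224
gripper_force: 8.0
t 28.37 pos [0.5646 0.0309 0.0646] z [ 0.001  0.    -1.   ] spin -0.002 q6 1.81 open 0.0224 grip 8.0 F [ 0.5 -0.1  0. ]
blue [-0.0004  0.0002 -0.    ]
t: 28.78
tool_pos: [0.564, 0.031, 0.064]
orientation: [-3.112, 0.428, -0.0]
force: [0.0, -0.5, -0.0]
opening: 0.0472
gripper_force: 0.0
t: 29.62
tool_pos: [0.5267, -0.1025, 0.144]
orientation: [3.111, -0.432, 0.001]
force: [0.3, -0.5, 0.5]
opening: 0.0482
gripper_force: 0.0
t: 29.87
tool_pos: [0.5276, -0.099, 0.1438]
orientation: [-3.112, 0.426, -0.0]
force: [0.1, 0.2, -0.4]
opening: 0.0486
gripper_force: 0.0
t 29.87 pos [ 0.5276 -0.099   0.1438] z [ 0.  0. -1.] spin -0.001 q6 1.56 open 0.0486 grip 0.0 F [ 0.1  0.2 -0.4]
yellow [ 0.0004  0.0012 -0.    ]
```

```bash
python3 -m inch '{"travel":[[0,0,0.02],[0,0,0.04],[0,0,0.055],[0,0,0.066],[0,0,0.074],[0,0,0.08],[0,0,0.08],[0,0,0.08]],"spin":[0,0,0,0,0,0,0,0]}'; python3 -m inch '{"travel":[[0,0,0],[0,0,0],[0,0,0],[0,0,0],[0,0,0],[0,0,0]],"spin":[0,0,0,0,0,0]}' 0.85 8; python3 -m inch '{"travel":[[0,0,-0.01],[0,0,-0.03],[0,0,-0.06],[0,0,-0.08],[0,0,-0.08],[0,-0.015,-0.08],[0,-0.035,-0.08],[0,-0.055,-0.08],[0,-0.066,-0.08],[0,-0.068,-0.08]],"spin":[0,0,0,0,0,0,0,0,0,0]}'; python3 -m inch '{"travel":[[0,0,0],[0,0,0],[0,0,0]],"spin":[0,0,0]}'; python3 go.py black
```

```text
t: 30.53
tool_pos: [0.5275, -0.0999, 0.0642]
orientation: [3.112, -0.427, 0.0]
force: [0.2, -0.1, -0.2]
opening: 0.0484
gripper_force: 0.0
t: 31.03
tool_pos: [0.5276, -0.1001, 0.0642]
orientation: [3.112, -0.428, 0.001]
force: [-0.9, -0.2, 1.8]
opening: 0.0222
gripper_force: 8.0
t: 31.87
tool_pos: [0.5457, -0.0329, 0.1437]
orientation: [-3.112, 0.425, 0.001]
force: [0.4, -0.0, -0.5]
opening: 0.0228
gripper_force: 8.0
t: 32.12
tool_pos: [0.5454, -0.0353, 0.1437]
orientation: [3.112, -0.429, -0.0]
force: [0.6, 0.7, 0.0]
opening: 0.0228
gripper_force: 8.0
t 32.12 pos [ 0.5454 -0.0353  0.1437] z [-0. -0. -1.] spin -0.002 q6 1.69 open 0.0228 grip 8.0 F [0.6 0.7 0. ]
black [ 0.0003 -0.0007 -0.    ]
```

Lower, release, rise and move aside (toward the robot and +tool y) to clear the view.

```bash
python3 -m inch '{"travel":[[0,0,0.02],[0,0,0.04],[0,0,0.055],[0,0,0.065],[0,0,0.072],[0,0,0.077],[0,0,0.08],[0,0,0.08],[0,0,0.08]],"spin":[0,0,0,0,0,0,0,0,0]}';  python3 go.py black; python3 -m inch '{"travel":[[0,0,0],[0,0,0],[0,0,0],[0,0,0],[0,0,0]],"spin":[0,0,0,0,0]}' 0.48; python3 -m inch '{"travel":[[0,0,-0.015],[0,0,-0.045],[0,0,-0.08],[0,0,-0.11],[0,0.03,-0.11],[0,0.07,-0.11],[0,0.11,-0.11],[0,0.15,-0.11],[0,0.19,-0.11],[0,0.2,-0.11]],"spin":[0,0,0,0,0,0,0,0,0,0]}';python3 -m inch '{"travel":[[0,0,0],[0,0,0],[0,0,0],[0,0,0]],"spin":[0,0,0,0]}' 
python3 - <<'E'
from h import *
from go import B
ims=[]
for c in("scene","top"):
    im,d=optics.read_camera(c);W=cloud(c,d)
    for nm in("red","white","black","blue"):
        k=around(W,B[nm],.022,.075,.1); zt=np.percentile(k[:,2],90) if len(k) else 0; t=k[k[:,2]>zt-.003]
        if len(t):print(c,nm,len(t),zt.round(4),(((t.min(0)+t.max(0))/2)[:2]-B[nm]).round(4))
    ims.append(cv2.resize(im[130:330,200:440] if c=="scene" else im[150:330,230:450],(400,330)))
cv2.imwrite("pics/end.png",np.hstack(ims)[:,:,::-1])
E
```

```text
t: 32.87
tool_pos: [0.5462, -0.0347, 0.0646]
orientation: [3.112, -0.428, 0.002]
force: [1.0, -1.0, 0.3]
opening: 0.0228
gripper_force: 8.0
t 32.87 pos [ 0.5462 -0.0347  0.0646] z [ 0.001 -0.    -1.   ] spin -0.002 q6 1.69 open 0.0228 grip 8.0 F [ 1.  -1.   0.3]
black [-0.0004  0.0001 -0.    ]
t: 33.28
tool_pos: [0.5457, -0.0345, 0.064]
orientation: [3.112, -0.428, 0.0]
force: [-1.1, -0.7, 0.3]
opening: 0.0466
gripper_force: 0.0
t: 34.12
tool_pos: [0.4899, -0.2319, 0.174]
orientation: [3.109, -0.433, -0.0]
force: [0.7, -0.8, -0.4]
opening: 0.0481
gripper_force: 0.0
t: 34.45
tool_pos: [0.4921, -0.2257, 0.1738]
orientation: [-3.112, 0.425, 0.0]
force: [0.3, -0.3, -0.6]
opening: 0.0482
gripper_force: 0.0
scene red 99 0.0896 [0.0005 0.0017]
scene white 76 0.084 [0.0018 0.0028]
scene black 66 0.0889 [0.0012 0.0031]
scene blue 68 0.0887 [-0.0006  0.0016]
top red 87 0.0909 [-0.0014 -0.0021]
top white 52 0.0858 [-0.0001 -0.0014]
top black 56 0.0906 [-0.0004 -0.0009]
top blue 69 0.0904 [-0.001  -0.0011]
```

View pics/end.png

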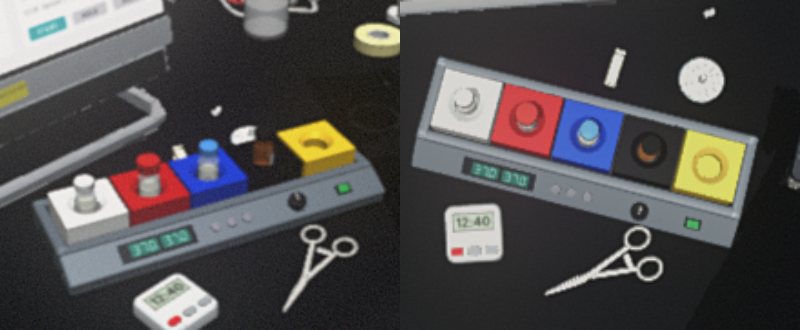

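All four vials stand in their own colours: white (85,195), red (148,175), blue (208,160) and black (263,152). Yellow (315,140) is empty. The cap heights are as they were at the start, so the vials are fully down.

```bash
python3 -c "from plant import close_job; print(close_job())"
```

```text
the job is handed in; nothing more can be done
None
```

The job is handed in at about 35 s robot time: by the last camera check, each vial stands fully down within about 4 mm of the centre of its own colour's block, yellow is empty and the gripper is clear, but no verdict came back.

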